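# Set the stop screw of a block-height gauge

### The arm

A 6-joint arm with a two-finger parallel gripper is mounted at the origin on a cart in front of the work surface, level with it; the furniture and walls round the work are solid. World frame = base frame: x ahead of the robot, y to its left, z up, the work surface at z = 0. Lengths are in mm, angles in rad, forces in N, time in s.
With the tool pointing down it reaches from about 300 to 775 mm from the base axis. Payload 14.6 kg.
Tool frame: the origin (TCP) lies on the centre line of the jaws, within the pads' length; the fingertips stand 19 mm ahead of it and the grasp point (between the pads) is the TCP (bot.tip_reach is the distance from the TCP to the fingertips, in mm); z points along the fingers, y is the line along which they close (so a half turn about z gives the same grasp; the last joint's range is limited). The gripper opens to 85 mm and grips with 20 to 120 N. Pads are 22 mm wide; open, the fingers measure 114 mm over their backs; the gripper's body (76 mm by 85 mm) begins 54 mm behind the grasp point. The pads swing forward as they close: fully open they stand 13 mm farther back than shut.
Start: joints at [-1.345, 0.3, 1.521, -0, 1.321, -0.067], TCP at [158.742, -526.584, 224.381] pointing down, gripper open.
Joint ranges: [-3.03, 3.03], [-0.79, 2.21], [0.23, 2.52], [-1.04, 4.18], [0, 3.07], [-2.55, 2.55]. Speed limits (rad/s): [2.22, 2.22, 2.57, 3.14, 3.14, 3.14].

### API

Orientations are given as a unit quaternion [w, x, y, z].
In Python, from rig import bot gives the robot as it stands. Calls block until the motion is done:
- bot.move_to(position, orientation): joint-space move of the TCP to a pose.
- bot.servo_line(position, attitude=None, speed=150, until_force=None): straight line of the TCP; attitude=None keeps the orientation; speed is the mean speed in mm/s. With until_force (N) it stops when the force on the tool has changed by that much, and returns True; else False.
- bot.move_joints(angles): joint-space move.
- bot.move_gripper(opening, grip_force=None): finger opening in mm; grip_force is the grip in N (None keeps the last); returns when the fingers have stopped.
- bot.dwell(seconds).
- bot.ik(position, orientation): joint angles nearest the present ones, or None.
- bot.read_state(): the state.
- bot.read_camera(name): name is "scene" or "top" or "wrist"; returns a dict with "image" (400x640x3 uint8, blue, green, red), "depth" (400x640 float32, mm along the optical axis (not along the pixel's ray), 0 where there is no reading), "fovy" (degrees; the focal length in pixels is half the picture's height over the tangent of half this angle, whatever the lens; pixels are square), "cx", "cy" (the principal point, pixels), "eye" and "attitude" of the camera in the world; the wrist camera has in their place "mount" (4x4, takes a point from camera to tool coordinates, whose origin is the TCP and whose axes are the flange's). Camera axes: x right, y down, z forward; pixel columns grow to the right and rows downward; lengths in mm; the calibration is good to about 2 mm. A picture is of the moment at which its call begins: read the wrist's pose just before it.
A pose or a line that the arm cannot do raises bot.MotionError and nothing moves.
- bot.finish_job(): hands the job in; it is judged then, once.
The state is a dict: "clock": time; "joint_positions": joint angles; "qvel": joint speeds; "effort": joint torques, N m; "ee_pos": TCP position; "tool_rot": TCP orientation; "ft_force": force on the tool from outside, world axes, zero at the start; "moment": the same for the moment, N m; "grip_width": finger opening in mm; "grip_force": force on a finger pad.
Only numpy, scipy, OpenCV 4.12 (cv2) and the standard library are available. Lean on these libraries where they do the work, as an engineer would, in place of code of your own. Each camera call takes 0.05 s, during which the arm holds its last target. There are 200 camera calls.

### The job

Set the stop on the block-height gauge: tip the wooden setting block over onto its broad face and slide it under the bridge until it is home against the end fence. Then take the flat-bladed driver from its leaning rest and with it (not with your fingers) turn the slotted stop screw clockwise until the screw's sprung foot is pressed in about 1 to 2 mm by the block, so that the block just drags beneath it. Leave the block there, put the driver back in its rest as it was, and leave the other things on the table alone.

Things in the scene. Friction and masses are not known exactly. Their poses are not given: they have to be found in the camera images.
- gauge: Fixed pale wood bed 160 (x) by 320 (y) by 12 mm thick; origin under its centre, on the table, z up. At its -y end an aluminium bridge: posts at x +-71 mm, bar 26 mm wide at y -108, underside 48, top 62 mm above the table. Screw at x 0, y -108. End fence: face at y -130, top 26 mm above the table. Low guides (18 mm above the table) 112 mm apart. The block starts at the +y end and slides to -y.
- block_center (a point): Centre of the loose setting block: wood, thin steel plates on its broad faces, 100 (x) x 24 (y) x 60 mm (z), 0.14 kg. It starts on a long narrow edge, z up, 60 mm tall, across the bed (x about along the gauge's x) near the +y end. Pushed near its top towards the bridge it topples. Flat, its centre is 24 and its top 36 mm above the table; home at the fence, its centre is at the gauge's y = -100 mm.
- stop_unit: The whole stop screw in the bridge (head, shank and foot), which goes up and down as it is turned; origin on the screw's axis, at table height when the screw joint reads 0. Not to be touched with the fingers.
- slot (a point): Centre of the slot's floor in the screw's head, on the vertical screw axis. Steel head 38 mm across; slot 9 mm wide, 10 mm deep, open at both ends, along this point's x. The floor is 75 mm above the table at screw joint 0; the head's top is 10 mm higher than the floor.
- stop_screw (a joint): Turn of the stop screw in rad, clockwise from above, 0 to 2.6; starts at 0.1 to 0.75. Quick thread, 3 mm down per rad; stays where it is left (friction 0.06 N m). At 1.2 the foot just meets the flat block; at 1.7 the foot is pressed in 1.5 mm, and the slot then lies along the gauge's y (its long side).
- stop_foot (a joint): How far the sprung foot of the screw is pressed up into the screw, in m: 0 when free, at most 0.005. Spring 1.2 N per mm, start 0.6 N.
- foot_tip (a point): Underside of the screw's round steel foot (18 mm across), on the screw axis; 39.6 mm above the table at screw joint 0 and foot 0.
- driver_grip (a point): Grip point of the loose driver (0.15 kg, 165 mm long), on its axis 135 mm from the tip; z runs from tip to handle. Dark wooden handle, 90 to 165 mm from the tip, flat-sided, 30 mm wide along y, 24 mm along x. Then a 12 mm steel shaft and a blade 22 mm long, 26 mm wide along y, 5 mm thick (3.5 at the tip). It starts in its rest, leaning 35 degrees from vertical, handle towards the robot.
- driver_tip (a point): Middle of the end of the driver's blade; same axes as driver_grip.
- driver_rest: Fixed pale wooden rest: base 135 x 70 mm and a back sloping 35 degrees from vertical towards its -x (robot side), on which the driver lies. The back ends 112 mm along the driver from its tip. At the foot a ledge and two cheeks 34 mm apart, reaching 47 mm along the driver, beside the blade. The driver lifts out along its axis. Origin: on the table, 20 mm to -x from below the seat.
- rest_seat (a point): Where the driver's tip stands on the ledge when the driver is in its rest, 32 mm above the table; z points along the resting driver (35 degrees from vertical towards the rest's -x), y across.
- sea_block: Bystander: lino printing block 90 x 68 x 13 mm lying on the table.
- gouge_front: Bystander: gouge with mushroom handle, 108 mm, lying on the table.
- rubbing_baren: Bystander: round wooden rubbing pad with a bow handle, 94 mm, 42 mm high, left of the gauge (another lies at the back).
- tape_roll: Bystander: roll of tape, 96 mm, 25 mm high, just behind the gauge (another roll lies further back).
- stamp: Bystander: wooden hand stamp, 34 mm square, 57 mm high, at the front, before the rest (another stands at the back).
Things that resemble listed ones, but are neither listed nor needed, are in the scene too. Leave any pink look-alike of the part that bears block_center alone.

How it is judged:
By the outcome, as a careful person would: the job done as asked, in the order asked, and still so for the second after the job is handed in, with the robot touching nothing.
It also fails if it takes over 72 s, if anything falls off the work surface, if the arm or the gripper's body presses on something with over 40 N, if the wrist force passes 120 N, or if a joint passes its speed limit or range.

## Working session

There is one attempt and no reset: what is moved stays moved. The work goes in short steps, each a Python script; the robot and the scene stay as the last script left them, time stands still between calls to the robot, and variables do not carry over. Pictures are saved under pics/ and viewed, at most 12 in all, crops included, and the job is handed in when it is done.

```bash
mkdir -p pics; ls; python3 - <<'E'
from rig import bot
import cv2,numpy as np
for n in ("scene","top"):
    c=bot.read_camera(n); cv2.imwrite(f"pics/{n}0.png",c["image"]); np.savez(f"pics/{n}0.npz",**c)
    print(n,c["fovy"],c["cx"],c["cy"],c["eye"],c["attitude"])
w=bot.read_camera("wrist");print(w["mount"],w["fovy"],w["cx"],w["cy"])
s=bot.read_state();print(s["clock"],s["tool_rot"],s["grip_width"],bot.tip_reach)
E
```

```text
pics
scene 44.69673905653221 311.64603632564155 207.52485270489908 [-243.94304948  799.0030742  1341.68887447] [ 0.14924349 -0.36348566  0.858968   -0.3282964 ]
top 42.625870453003955 320.6651990438487 200.0879543020022 [ 475.62363777   46.27989558 1420.22916516] [ 0.02365822 -0.70662078  0.70679403 -0.02386541]
[[-4.31767622e-04 -9.64589532e-01 -2.63755282e-01  6.65761099e+01]
 [ 9.99999730e-01 -5.73289040e-04  4.59596864e-04  2.00407199e-02]
 [-5.94530337e-04 -2.63755012e-01  9.64589519e-01 -1.48936016e+02]
 [ 0.00000000e+00  0.00000000e+00  0.00000000e+00  1.00000000e+00]] 62.500786526199725 324.8168695314954 195.78554855408717
0.15 [-4.49739183e-04  9.89305142e-01  1.45859978e-01 -2.90691039e-05] 85.41577261474653 19.0
```

View pics/top0.png

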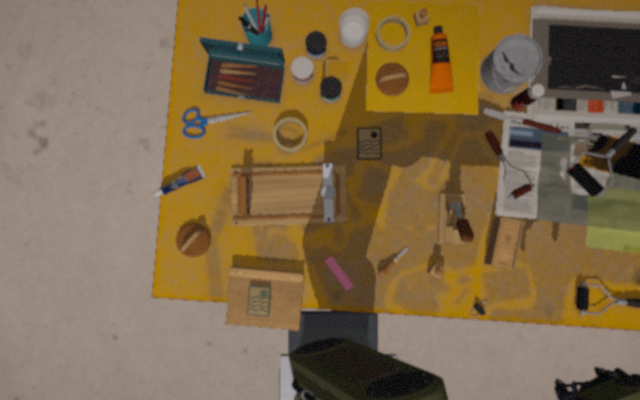

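View pics/scene0.png

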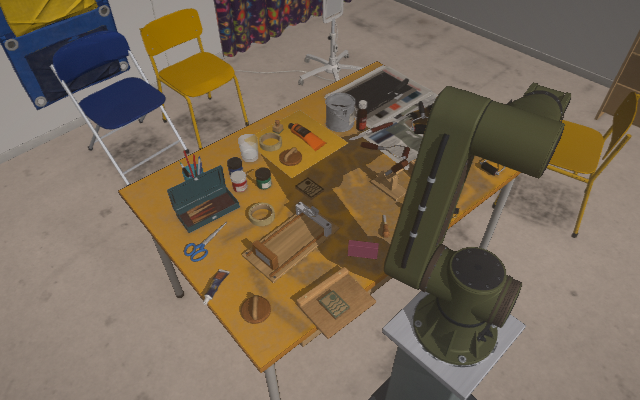

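The top view shows the gauge at about px (290,192) with its bridge at (328,192) towards world -y, and the block at (240,192). The rest and driver are at about (456,218), and the pink decoy at (339,272). Next I'll take a close look at the driver and then the gauge with the wrist camera.

```bash
cat > h.py <<'E'
from rig import bot
import cv2,numpy as np
from scipy.spatial.transform import Rotation as R
def q(r): x,y,z,w=r.as_quat(); return [w,x,y,z]
def rot(qq): return R.from_quat([qq[1],qq[2],qq[3],qq[0]])
def down(a,tilt=None):   # tool z down, tool x at heading a
    return q(R.from_euler('z',a)*R.from_euler('x',np.pi))
def look(name):
    s=bot.read_state(); c=bot.read_camera("wrist")
    T=np.eye(4); T[:3,:3]=rot(s["tool_rot"]).as_matrix(); T[:3,3]=s["ee_pos"]
    c["T"]=T@c["mount"]; cv2.imwrite(f"pics/{name}.png",c["image"]); np.savez(f"pics/{name}.npz",**c)
    return c
def load(name): return dict(np.load(f"pics/{name}.npz"))
def ray(c,u,v):
    f=200/np.tan(np.radians(float(c["fovy"])/2))
    d=c["T"][:3,:3]@np.array([(u-c["cx"])/f,(v-c["cy"])/f,1]); return c["T"][:3,3],d
def onz(c,u,v,z):
    e,d=ray(c,u,v); return e+d*(z-e[2])/d[2]
def cloud(c):  # world point per pixel from depth
    f=200/np.tan(np.radians(float(c["fovy"])/2)); v,u=np.mgrid[:400,:640]; D=c["depth"]
    P=np.stack([(u-c["cx"])/f*D,(v-c["cy"])/f*D,D],-1)
    P=P@c["T"][:3,:3].T+c["T"][:3,3]; P[D==0]=np.nan; return P
E
python3 - <<'E'
from h import *
for n,p,a in (("drv",[455,-320,270],0),("gau",[540,120,270],0)):
    bot.move_to(p,down(a)); c=look(n); s=bot.read_state()
    print(n,s["clock"],s["ee_pos"],s["joint_positions"])
E
```

```text
drv 1.5667 [ 454.38115278 -320.76470496  269.79043065] [-6.80481159e-01  2.83450454e-01  1.43658529e+00 -1.57247300e-04
  1.42191093e+00  8.91277613e-01]
gau 3.2583 [540.21799896 119.01406574 269.96588128] [ 1.50683595e-01  2.76236060e-01  1.44533468e+00 -1.15786802e-04
  1.42007061e+00  1.72279910e+00]
```

View pics/drv.png

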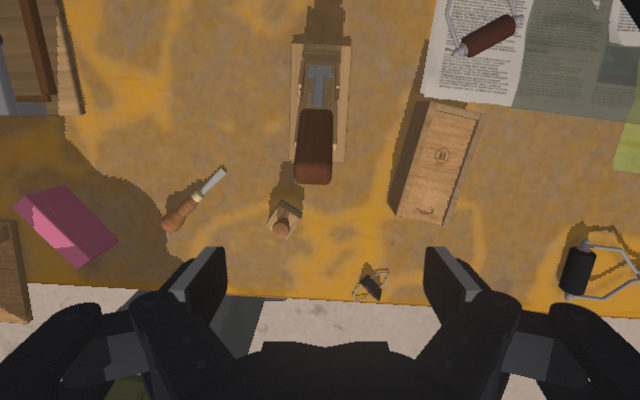

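View pics/gau.png

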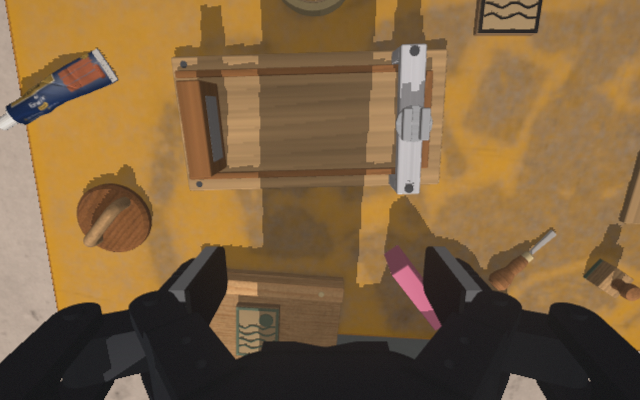

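The driver view shows the rest at about (320,100), the handle at (314,145) and the stamp in front at (284,220). In the gauge view the bed spans (175,57) to (447,41) and down to (190,188). The bridge is at (409,120) with the screw head at (413,124), and the standing block is at (200,120). I'll measure these from height bands.

```bash
cat > m1.py <<'E'
from h import *
def rect(P,m,zlo,zhi,lab,x=None,y=None):
    k=m&(P[...,2]>zlo)&(P[...,2]<zhi); k=cv2.morphologyEx(k.astype(np.uint8),cv2.MORPH_OPEN,np.ones((3,3)))
    n,L,st,_=cv2.connectedComponentsWithStats(k); i=1+np.argmax(st[1:,4]); p=P[L==i]
    r=cv2.minAreaRect(p[:,:2].astype(np.float32)); print(lab,len(p),np.round(r[0],1),np.round(r[1],1),round(r[2],2),"z",np.round(np.median(p[:,2]),1)); return p
c=load("gau"); P=cloud(c); v,u=np.mgrid[:400,:640]
box=lambda a,b,cc,d:(u>a)&(u<b)&(v>cc)&(v<d)
rect(P,box(120,480,20,210),8,16,"bed"); rect(P,box(160,250,50,200),68,78,"blocktop")
rect(P,box(385,450,30,210),56,67,"bar"); rect(P,box(385,450,80,160),72,90,"head")
rect(P,box(120,480,20,210),7,100,"all")
c=load("drv"); P=cloud(c)
p=rect(P,box(285,355,30,195),22,200,"restdrv"); b=rect(P,box(280,360,20,200),4,25,"base")
hsv=cv2.cvtColor(c["image"],cv2.COLOR_BGR2HSV); print(hsv[145,314],hsv[170,314],hsv[60,300])
print(P[145,305:330:6],P[110:185:12,315])
E
python3 m1.py
```

```text
bed 16851 [586.2 152. ] [113.  239.2] 1.52 z 11.3
blocktop 2265 [582.4 255.1] [99.5 24.3] 1.87 z 71.2
bar 1616 [635.   29.1] [64.8 26.5] 1.51 z 61.4
head 1110 [589.3  28.2] [37.1 36.2] 89.98 z 82.4
all 35729 [586.6 135.6] [160.2 319.7] 1.5 z 11.8
restdrv 5331 [ 520.1 -313.1] [ 42.  119.7] 87.24 z 115.5
base 2310 [ 523.2 -313.2] [ 70.1 134.3] 87.25 z 9.3
[ 12 131  64] [ 11 148 100] [ 16 115 155]
[[ 490.91403485 -305.03213261  155.13827207]
 [ 490.99546993 -309.83656984  155.88684425]
 [ 490.96353456 -314.59088374  155.64678542]
 [ 490.72399952 -319.34449529  153.59711688]
 [ 490.71676248 -324.14631716  153.57273119]] [[ 517.3713942  -312.1142269   116.18787729]
 [ 507.64464403 -312.44540335  130.85912174]
 [ 498.72996344 -312.77683734  145.28912952]
 [ 490.0536984  -312.96571516  154.62093895]
 [ 482.18473001 -313.2198299   166.00332539]
 [ 473.76403935 -313.28970436  171.06181771]
 [ 462.40595971 -312.94569449  162.4374635 ]]
```

```bash
python3 - <<'E'
import cv2,numpy as np
a=cv2.imread("pics/drv.png")[25:200,270:370]; b=cv2.imread("pics/gau.png")[30:200,370:460]
a=cv2.resize(a,None,fx=3.3,fy=3.3,interpolation=2); b=cv2.resize(b,(int(90*3.4),a.shape[0]),interpolation=2)
cv2.imwrite("pics/crop1.png",np.hstack([a,b]))
E
```

```text
(no output)
```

View pics/crop1.png

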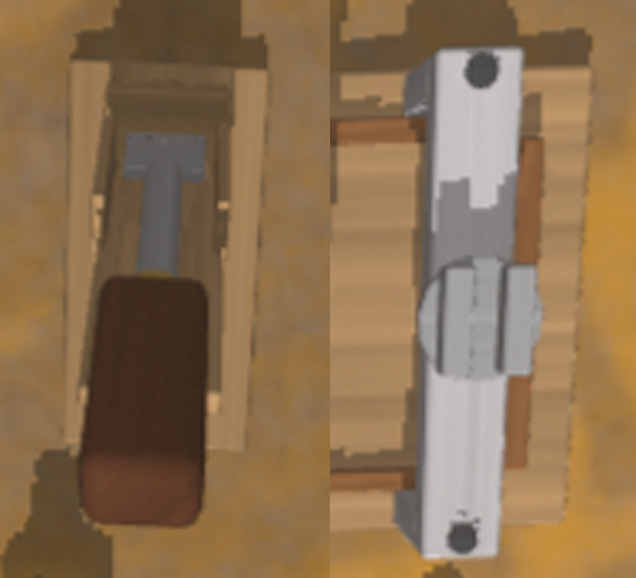

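Gauge centre is (586.6,135.6) with yaw 1.5°, and the head and block fit that. The slot lies roughly along gauge x, so the screw reads about 0.1. Next: topple the block with two spread fingertips, and measure the driver and slot from the stored cloud.

```bash
cat >> h.py <<'E'
G=np.array([586.6,135.6,0]); GR=R.from_euler('z',1.5,degrees=True)
def g2w(p): return G+GR.apply(p)
def w2g(p): return GR.inv().apply(np.asarray(p)-G)
def gq(a,tilt=0): return q(GR*R.from_euler('x',-tilt,degrees=True)*R.from_euler('z',a)*R.from_euler('x',np.pi))
E
python3 - <<'E'
from h import *
c=load("gau");P=cloud(c);p=w2g(P.reshape(-1,3)); r=np.hypot(p[:,0],p[:,1]+108)
h=p[(r<16)&(p[:,2]>65)]; print("head z pct",np.round(np.percentile(h[:,2],[2,10,25,50,75,90,98]),1))
s=h[h[:,2]<80]; e,V=np.linalg.eigh(np.cov(s[:,:2].T)); print("slot deg vs gauge x",np.degrees(np.arctan2(V[1,1],V[0,1])),e,len(s),s.mean(0))
c=load("drv");P=cloud(c);hsv=cv2.cvtColor(c["image"],cv2.COLOR_BGR2HSV)
m=np.zeros((400,640),bool);m[95:195,285:345]=1
RR=R.from_euler('z',-2.75,degrees=True)*R.from_euler('y',-35,degrees=True) # driver axes
O=np.array([561,-313,32.])
d=RR.inv().apply(P[m&(P[...,2]>95)]-O); 
hd=d[(d[:,2]>95)]
for nm,k in (("x",0),("y",1),("z",2)): print(nm,np.round(np.percentile(hd[:,k],[1,5,25,50,75,95,99]),1))
f=hd[(hd[:,2]>100)&(hd[:,2]<155)&(np.abs(hd[:,1])<9)]; print("face fit x~z",np.polyfit(f[:,2],f[:,0],1)); 
for lo in(100,120,140):
    k=hd[(hd[:,2]>lo)&(hd[:,2]<lo+15)]; print(lo,np.percentile(k[:,1],[1,99]),np.median(k[:,0]))
sh=RR.inv().apply(P[m|True]-O); 
# topple
bot.move_gripper(50)
bot.move_to(g2w([-2,166,150]),gq(np.pi/2)); bot.servo_line(g2w([-2,166,79]),speed=150)
s0=bot.read_state();print(s0["ee_pos"],s0["clock"])
print(bot.servo_line(g2w([-2,103,79]),speed=60)); s=bot.read_state();print(s["ft_force"]-s0["ft_force"])
bot.servo_line(g2w([-2,150,120]),speed=200); c=look("top1"); print(bot.read_state()["clock"])
E
```

```text
head z pct [72.9 73.7 74.7 83.  83.9 84.5 85.2]
slot deg vs gauge x 179.97147877654794 [37.27843489 71.95202597] 308 [   0.213379   -107.14902782   74.71152761]
x [-13.3  -7.4   8.6  12.3  12.9  13.5  13.9]
y [-20.5 -16.2 -10.   -2.4   5.   11.2  16. ]
z [ 96.  100.  118.5 142.3 160.8 163.7 164.2]
face fit x~z [-1.93603352e-03  1.31639548e+01]
100 [-21.54142907  17.23222949] 12.561830312165798
120 [-17.02006981  12.46190149] 12.767209848666386
140 [-16.40441253  12.51949728] 12.748909495460051
[580.79115896 301.51186937  80.13752277] 5.5333
False
[-0.09785867 -0.49151314 -1.05824371]
7.2417
```

View pics/top1.png

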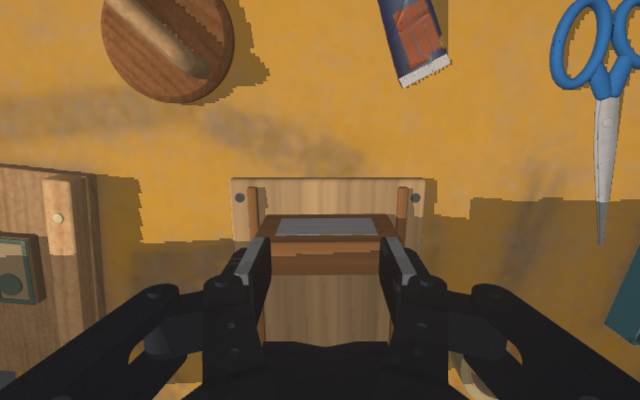

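The block appears at about (325,240), between the fingertips. It isn't clear whether it's flat or upright, so I'll check the heights.

```bash
python3 - <<'E'
from h import *
c=load("top1");P=cloud(c); print(w2g(bot.read_state()["ee_pos"]))
for v in range(180,300,6): print(v,np.round(w2g(P[v,325]),1))
E
```

```text
[ -2.47575197 149.3132593  118.74346472]
180 [ -2.3 159.   10.4]
186 [ -2.3 154.   10.4]
192 [ -2.3 149.4  11.6]
198 [ -2.3 144.5  12.1]
204 [ -2.3 138.9  10.3]
210 [ -2.3 133.9  10.9]
216 [ -2.3 131.7  19.5]
222 [ -2.3 132.2  35. ]
228 [ -2.3 131.9  46.7]
234 [ -2.3 132.1  58.6]
240 [ -2.4 131.3  67. ]
246 [ -2.4 129.1  71.8]
252 [ -2.4 124.6  71.1]
258 [ -2.4 120.9  72.2]
264 [ -2.3 115.7  70.4]
270 [ -2.3 111.8  71.4]
276 [-2.3 74.8 12.8]
282 [-2.3 69.  12.7]
288 [-2.3 62.6 11.8]
294 [-2.3 57.  12.2]
```

The block is still upright and hasn't moved. The tips passed over it because the pads sit further back when open. I'll repeat lower.

```bash
python3 - <<'E'
from h import *
bot.servo_line(g2w([-2,166,100]),speed=200); bot.servo_line(g2w([-2,166,67]),speed=150)
s0=bot.read_state();print(s0["ee_pos"],s0["clock"],s0["grip_width"])
for y in (140,125,112,100):
    bot.servo_line(g2w([-2,y,67]),speed=60); s=bot.read_state();print(y,s["ft_force"]-s0["ft_force"])
bot.dwell(.2)
bot.servo_line(g2w([-2,165,120]),speed=200); c=look("top2"); print(bot.read_state()["clock"])
P=cloud(c)
for v in range(180,320,9): print(v,np.round(w2g(P[v,325]),1))
E
```

```text
[580.2879367  300.98704311  67.12093848] 7.8833 50.21589048269608
140 [ 0.34795083 -0.75157084 -1.54148022]
125 [ 0.48410761 -1.18290856 -2.10886233]
112 [-0.4897962  -0.5651526  -0.63767345]
100 [ 0.17129763 -0.34055844 -1.26520587]
10.4
180 [-2.400e+00  1.712e+02 -1.000e-01]
189 [ -2.4 163.5   0. ]
198 [ -2.4 159.   11.6]
207 [ -2.4 151.3  11.4]
216 [ -2.4 143.6  11.5]
225 [ -2.4 135.5  10.8]
234 [ -2.4 131.7  21.2]
243 [ -2.4 131.9  39.6]
252 [ -2.4 132.   55.5]
261 [ -2.4 131.7  68.8]
270 [ -2.4 126.1  70.7]
279 [ -2.4 119.7  71.1]
288 [ -2.4 113.6  72.2]
297 [-2.4 68.2 11.4]
306 [-2.4 59.3 11.7]
315 [-2.4 50.  11.5]
```

```bash
python3 - <<'E'
from h import *
c=load("top2");P=cloud(c);s=bot.read_state();print(s["ee_pos"],s["grip_width"])
t=rot(s["tool_rot"]).inv().apply(P.reshape(-1,3)-s["ee_pos"]).reshape(400,640,3)
k=(np.abs(t[...,0])<40)&(np.abs(t[...,1])<70)&(t[...,2]<40)&(t[...,2]>-40)
for sg in(-1,1):
    p=t[k&(np.sign(t[...,1])==sg)]; print(sg,len(p),np.round(np.percentile(p,[1,50,99],axis=0),1))
E
```

```text
[579.87450563 299.52247692 118.6991111 ] 50.01578374459481
-1 1443 [[ -9.9 -38.7 -39.8]
 [  7.4 -25.6 -28.6]
 [ 11.9 -25.  -11.3]]
1 1439 [[ -9.9  24.5 -39.8]
 [  7.4  25.1 -28.4]
 [ 11.9  38.1 -11.2]]
```

View pics/top2.png

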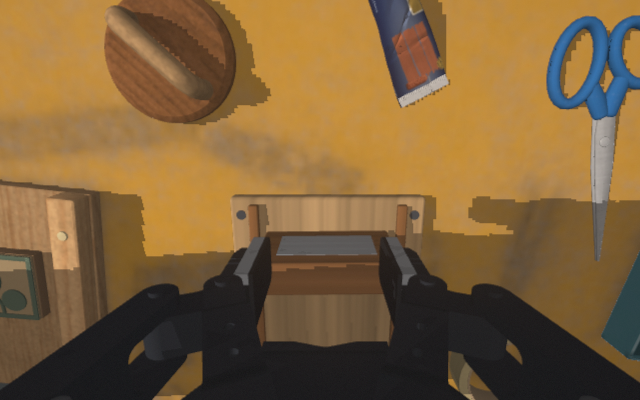

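```bash
python3 - <<'E'
from h import *
c=load("top2");s=bot.read_state();f=200/np.tan(np.radians(float(c["fovy"])/2))
Mi=np.linalg.inv(c["mount"])
for z in(-11,0,14,19):
    for x in(11,-11):
        p=Mi@[x,25,z,1]; print(z,x,np.round([f*p[0]/p[2]+c["cx"],f*p[1]/p[2]+c["cy"]],0),round(p[2]))
D=c["depth"]
for v in range(225,300,8): print(v,[int(D[v,u]) for u in range(225,290,6)])
E
```

```text
-11 11 [381. 234.] 148
-11 -11 [379. 278.] 154
0 11 [377. 226.] 158
0 -11 [375. 267.] 164
14 11 [373. 216.] 172
14 -11 [371. 255.] 178
19 11 [372. 213.] 177
19 -11 [370. 251.] 183
225 [285, 285, 274, 272, 267, 266, 272, 272, 271, 272, 273]
233 [286, 287, 274, 274, 269, 267, 274, 265, 267, 267, 266]
241 [289, 290, 277, 277, 275, 139, 140, 143, 251, 251, 250]
249 [290, 291, 279, 142, 132, 132, 132, 143, 238, 237, 237]
257 [293, 135, 134, 126, 126, 126, 129, 144, 225, 223, 225]
265 [296, 128, 126, 119, 119, 119, 131, 144, 216, 217, 216]
273 [121, 121, 114, 113, 113, 118, 130, 144, 217, 218, 218]
281 [104, 106, 106, 113, 113, 119, 128, 143, 220, 220, 219]
289 [102, 101, 102, 102, 114, 117, 130, 142, 221, 220, 219]
297 [97, 98, 98, 97, 116, 119, 129, 290, 292, 291, 292]
```

By both image and depth the fingertips end about 11 mm behind the reported TCP, not 19 ahead, which explains the misses. I'll check how this varies with opening.

```bash
python3 - <<'E'
from h import *
def tips(c,s):
    P=cloud(c)
    t=rot(s["tool_rot"]).inv().apply(P.reshape(-1,3)-s["ee_pos"]).reshape(400,640,3)
    k=(np.abs(t[...,0])<16)&(np.abs(t[...,1])<70)&(t[...,2]<40)&(t[...,2]>-50)
    for sg in(-1,1):
        p=t[k&(np.sign(t[...,1])==sg)]; print(sg,len(p),np.round(np.percentile(p,[1,50,99.5],axis=0),1).tolist())
for o in(0,30,85):
    bot.move_gripper(o); s=bot.read_state(); c=look(f"f{o}"); print(o,s["grip_width"],s["clock"]);tips(c,s)
E
```

```text
0 -0.22776272072697967 10.9333
-1 1543 [[-10.0, -18.3, -49.8], [10.3, -4.3, -34.8], [13.4, -0.1, -10.7]]
1 1366 [[-9.4, 0.2, -49.9], [10.5, 4.5, -33.9], [13.3, 19.2, -10.7]]
30 30.196112552877846 11.3833
-1 2013 [[-10.5, -32.1, -49.7], [7.1, -17.0, -34.5], [12.4, -15.2, -8.5]]
1 2022 [[-10.5, 14.6, -49.8], [7.1, 16.4, -34.4], [12.6, 33.3, -8.7]]
85 84.91828170271462 12.0167
-1 2319 [[-10.5, -56.1, -49.8], [6.6, -43.0, -37.8], [11.6, -42.3, -19.8]]
1 2315 [[-10.5, 41.8, -49.8], [6.5, 42.4, -37.9], [11.6, 55.7, -19.6]]
```

The tips and grasp point are consistently about 28 mm behind the reported TCP, so I'll command everything via a grasp point at tool z = -28. Now the topple again.

```bash
cat >> h.py <<'E'
K=28.
def tcp(p,qq): return np.asarray(p)+K*rot(qq).apply([0,0,1])   # commanded TCP for a wanted grasp point
def line(p,qq,speed=150,**k): return bot.servo_line(tcp(p,qq),attitude=qq,speed=speed,**k)
E
python3 - <<'E'
from h import *
bot.move_gripper(50); Q=gq(np.pi/2)
line(g2w([-2,160,76]),Q,150)
s0=bot.read_state();
for y in (135,120,105):
    line(g2w([-2,y,76]),Q,60); s=bot.read_state();print(y,s["ft_force"]-s0["ft_force"])
line(g2w([-2,140,110]),Q,200); c=look("top3"); print(bot.read_state()["clock"])
P=cloud(c)
for v in range(180,400,9): print(v,np.round(w2g(P[v,325]),1))
E
```

```text
135 [ 0.37157288  0.50424557 -1.09648607]
120 [-0.06344597 -0.31801557 -1.34433927]
105 [-0.31426645 -0.35256895 -1.03086728]
14.95
180 [ -2.  158.1  11.4]
189 [ -2.  151.8  11.5]
198 [ -2.  145.2  11. ]
207 [ -2.  138.7  10.9]
216 [ -2.  132.2  11.5]
225 [ -2.  125.2  10.5]
234 [ -2.  118.4  10.7]
243 [ -2.  111.9  11.7]
252 [ -2.  106.3  14.8]
261 [ -2.  106.2  28.7]
270 [nan nan nan]
279 [-2.  96.2 34.9]
288 [-2.  89.5 34.9]
297 [-2.  83.3 35.9]
306 [-2.  76.5 36.1]
315 [-2.  69.3 35.7]
324 [-2.  62.  35.5]
333 [-2.  54.9 35.8]
342 [-1.9 27.8 11.6]
351 [ -2.3 150.6 164.9]
360 [ -2.3 152.  169.4]
369 [ -2.3 151.8 171.8]
378 [ -2.3 151.  173.5]
387 [ -2.3 151.2 176. ]
396 [ -2.3 150.8 177.7]
```

It's flat: top at 36, rear face at gauge y 106. Now the slide.

```bash
python3 - <<'E'
from h import *
Q=gq(np.pi/2,20)
line(g2w([-1,150,60]),Q,150); line(g2w([-1,140,41]),Q,120)
line(g2w([-1,-20,41]),Q,110)
s0=bot.read_state()
print(line(g2w([-1,-62,41]),Q,40,until_force=10)); s=bot.read_state()
T=s["ee_pos"]-K*rot(s["tool_rot"]).apply([0,0,1]); print(w2g(T),s["ft_force"]-s0["ft_force"],s["clock"])
line(g2w([-1,-20,41]),Q,120); line(g2w([-1,60,150]),Q,250)
bot.move_gripper(70)
bot.move_to([590,68,285],down(np.pi/2)); c=look("slid"); print(bot.read_state()["clock"])
P=cloud(c);p=w2g(P.reshape(-1,3)); 
k=(np.abs(p[:,0])<48)&(p[:,1]>-94)&(p[:,1]<0)&(p[:,2]>28)&(p[:,2]<40); b=p[k]
for x in(-40,0,40): 
    e=b[np.abs(b[:,0]-x)<6]; print(x,len(e),np.percentile(e[:,1],[1,98]) if len(e) else 0,np.median(e[:,2]) if len(e) else 0)
r=np.hypot(p[:,0],p[:,1]+108);h=p[(r<16)&(p[:,2]>65)]; s=h[h[:,2]<80]
e,V=np.linalg.eigh(np.cov(s[:,:2].T)); print("slot",np.degrees(np.arctan2(V[1,1],V[0,1])),e,s.mean(0),np.percentile(h[:,2],[10,25,50,75,90]))
print("head rect",cv2.minAreaRect(p[(r<25)&(p[:,2]>80)][:,:2].astype(np.float32)))
E
```

```text
True
[ -1.01522678 -54.73343963  40.87148494] [-1.00435777e-03  5.30961720e+00  3.06821232e+00] 18.2083
20.5667
-40 196 [-93.5392228 -69.8899758] 35.40914341746298
0 201 [-93.3128468  -69.80910184] 35.411279525363504
40 196 [-93.07363291 -69.79735334] 35.41468505755531
slot 179.847088280416 [40.91757031 70.45008946] [ 2.34765112e-02 -1.06881179e+02  7.47274103e+01] [73.65804368 74.61574805 82.90709465 83.98148886 84.53087156]
head rect ((-1.101531982421875, -107.66755676269531), (27.325557708740234, 30.98490333557129), 89.2681655883789)
```

View pics/slid.png

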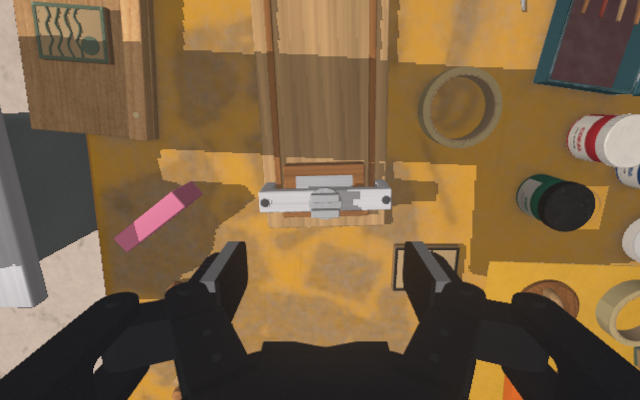

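The block is home, with its rear face at -69.8 and square. The slot lies along gauge x, so the screw is at about 0.13. Now I'll take the driver.

```bash
cat >> h.py <<'E'
RR=R.from_euler('z',-2.75,degrees=True)*R.from_euler('y',-35,degrees=True)
SEAT=np.array([561,-313,32.5])+RR.apply([0.9,-2,-0.5])
QD=q(RR*R.from_euler('x',np.pi))       # tool z = -driver z, tool x = driver x
def onaxis(s): return SEAT+RR.apply([0,0,s])
SCR=g2w([0,-108,0])
E
python3 - <<'E'
from h import *
print(SEAT,bot.ik(tcp(onaxis(135),QD),QD),bot.ik(tcp(onaxis(215),QD),QD))
bot.move_gripper(50)
bot.move_to(tcp(onaxis(225),QD),QD); print(bot.read_state()["clock"])
s0=bot.read_state(); print(line(onaxis(135),QD,90,until_force=12)); 
s=bot.read_state(); print(w2g(s["ee_pos"])*0+s["ee_pos"]-tcp(onaxis(135),QD), s["ft_force"]-s0["ft_force"])
c=look("pre")
bot.move_gripper(26,grip_force=60); s=bot.read_state(); print(s["grip_width"],s["grip_force"],s["ft_force"]-s0["ft_force"],s["clock"])
E
```

```text
[ 561.92688952 -315.04682758   32.60664277] [-0.78617506  0.3152078   1.88966528  0.75697751  0.59687687  0.26707958] [-0.85744245  0.1383996   1.92955609  0.66339942  0.73997616  0.33732942]
22.45
False
[-0.01013675 -0.15642159  0.4799296 ] [-0.78848719 -0.39298151 -1.35010804]
29.099067466831293 58.528305888175964 [-5.92058745  0.50900571  5.9446557 ] 23.9583
```

The handle is gripped at 29 mm. Lifting out along the axis, then vertical above the screw with a look.

```bash
python3 - <<'E'
from h import *
line(onaxis(215),QD,120)
V=down(np.radians(91.5+0))
print(bot.read_state()["grip_width"])
bot.move_to(tcp([480,-150,285],V),V)
bot.move_to(tcp([SCR[0],SCR[1],255],V),V); s=bot.read_state()
c=look("held"); print(s["clock"],s["grip_width"],s["joint_positions"],SCR)
P=cloud(c); t=rot(s["tool_rot"]).inv().apply(P.reshape(-1,3)-s["ee_pos"]).reshape(400,640,3)+[0,0,K]
k=(np.abs(t[...,0])<25)&(np.abs(t[...,1])<25)&(t[...,2]>60)&(t[...,2]<145)
for z in range(60,145,7):
    p=t[k&(np.abs(t[...,2]-z)<3.5)]
    if len(p)>5: print(z,len(p),np.round(np.percentile(p,[3,97],axis=0)[:,:2],1).tolist())
E
```

```text
29.496089912202677
26.375 29.399140344977006 [-1.77033034e-02  3.87489895e-01  1.39854271e+00  1.29488680e-04
  1.35600851e+00 -4.17556902e-02] [589.42711042  27.6370089    0.        ]
60 15 [[5.4, -2.7], [6.2, 1.5]]
67 55 [[3.6, -4.9], [6.0, 3.8]]
74 61 [[2.5, -5.6], [5.9, 4.9]]
81 52 [[2.2, -5.8], [6.0, 4.8]]
88 50 [[1.9, -5.7], [5.9, 5.3]]
95 49 [[1.4, -5.8], [6.0, 4.8]]
102 40 [[2.5, -5.6], [5.8, 4.9]]
109 40 [[2.4, -5.6], [5.9, 4.9]]
116 155 [[-2.1, -12.6], [5.4, 11.9]]
123 54 [[2.0, -12.9], [2.5, 11.8]]
130 60 [[2.0, -11.9], [2.6, 11.8]]
```

View pics/held.png

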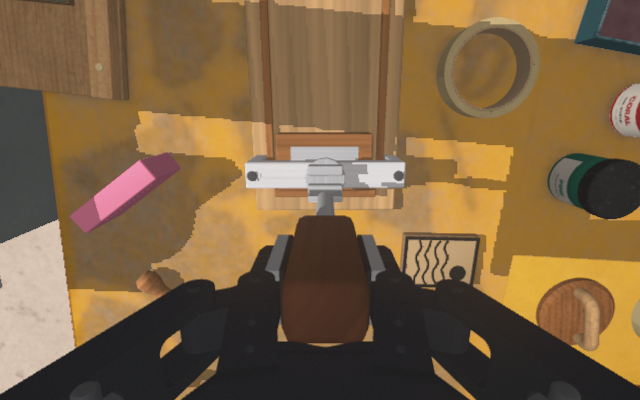

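The driver is straight in the hand, with its blade starting at 113 mm as expected and pointing at the head at about (325,172). Now inserting with a force guard.

```bash
python3 - <<'E'
from h import *
V=down(np.radians(91.5)); S=g2w([0,-107.7,0]); S[2]=0
gp=lambda s:s["ee_pos"]-K*rot(s["tool_rot"]).apply([0,0,1])
line(S+[0,0,226],V,80); bot.dwell(.2); s0=bot.read_state(); print(gp(s0)-S)
hit=line(S+[0,0,208],V,25,until_force=5); s=bot.read_state(); print(hit,gp(s)-S,s["ft_force"]-s0["ft_force"],s["moment"]-s0["moment"],s["clock"])
look("ins")
E
```

```text
[1.35698438e-01 8.53421416e-03 2.26487166e+02]
True [-5.91493342e-03 -1.89744507e-02  2.10731464e+02] [-2.44185306  0.31900563  7.2734765 ] [0.00262965 0.32214636 0.06464012] 27.7417
```

Contact is at the slot floor (not the head top, 10 mm higher), so the blade is in. Now turning clockwise while following the thread down.

```bash
python3 - <<'E'
from h import *
S=g2w([0,-107.8,0]); S[2]=0
gp=lambda s:s["ee_pos"]-K*rot(s["tool_rot"]).apply([0,0,1])
z0=211.8; line(S+[0,0,z0],down(np.radians(91.5)),10); s0=bot.read_state()
lead=10.5
for a in np.linspace(91.5,1.5-lead,9)[1:]:
    th=np.radians(max(0,91.5-lead-a)); Q=down(np.radians(a))
    line(S+[0,0,z0-3*th-.1],Q,3); s=bot.read_state()
    print(round(a,1),round(s["clock"],2),np.round(gp(s)-S,1),np.round(s["ft_force"]-s0["ft_force"],1),np.round(s["moment"]-s0["moment"],3),round(s["grip_width"],2))
E
```

```text
78.9 28.5 [-1.000e-01  0.000e+00  2.114e+02] [-0.8 -0.3  0.5] [0.049 0.018 0.073] 29.46
66.4 28.87 [ -0.    0.  210.9] [-1.  -0.4  0.4] [ 0.04   0.096 -0.006] 29.32
53.8 29.23 [ -0.   -0.  210.3] [-0.2 -0.6  0.5] [ 0.039  0.049 -0.006] 29.21
41.2 29.6 [ -0.   -0.  209.6] [-0.8 -0.9 -0.3] [-0.027  0.019 -0.038] 29.74
28.7 29.97 [ -0.  -0. 209.] [-1.4 -1.2  0.5] [-0.086  0.056 -0.002] 29.4
16.1 30.33 [  0.    0.  208.3] [-0.6 -0.7 -0.2] [-0.192  0.028  0.02 ] 29.24
3.6 30.7 [ -0.    0.  207.7] [-0.3 -0.5  0.3] [-0.165  0.115  0.006] 29.76
-9.0 31.07 [ -0.   0. 207.] [-1.2 -0.8  1.3] [-0.106  0.156  0.047] 29.13
```

```bash
python3 - <<'E'
from h import *
S=g2w([0,-107.8,0]); S[2]=0
line(S+[0,0,207.3],down(np.radians(0.5)),3); line(S+[0,0,235],down(np.radians(.5)),60)
Q=down(np.radians(1.5)); line(S+[-45,0,238],Q,120); bot.dwell(.2); c=look("turned"); print(bot.read_state()["clock"])
P=cloud(c);p=w2g(P.reshape(-1,3)); r=np.hypot(p[:,0],p[:,1]+108);h=p[(r<18)&(p[:,2]>60)]
print(np.percentile(h[:,2],[3,10,25,50,75,90,97]))
f=200/np.tan(np.radians(float(c["fovy"])/2)); m=np.linalg.inv(c["T"])@[*S[:2],78,1]; u,v=f*m[0]/m[2]+c["cx"],f*m[1]/m[2]+c["cy"];print(u,v)
top=np.median(h[h[:,2]>np.percentile(h[:,2],60)][:,2]); s=h[(h[:,2]<top-4)&(r[(r<18)&(p[:,2]>60)]<14)]
e,V=np.linalg.eigh(np.cov(s[:,:2].T)); print("slot",np.degrees(np.arctan2(V[1,1],V[0,1])),e,s.mean(0),len(s),top)
u,v=int(u),int(v); cv2.imwrite("pics/crop2.png",cv2.resize(c["image"][max(0,v-60):v+60,u-80:u+80],None,fx=5,fy=5,interpolation=cv2.INTER_CUBIC))
E
```

```text
32.7667
[68.20779405 68.76423922 69.40222199 78.13049717 79.20250328 79.80344594
 80.38064179]
325.95461643740384 132.8518419017699
slot 89.661864215294 [11.64150962 61.02704383] [  -0.36174026 -108.11417377   69.58220152] 355 79.34672876487586
```

View pics/crop2.png

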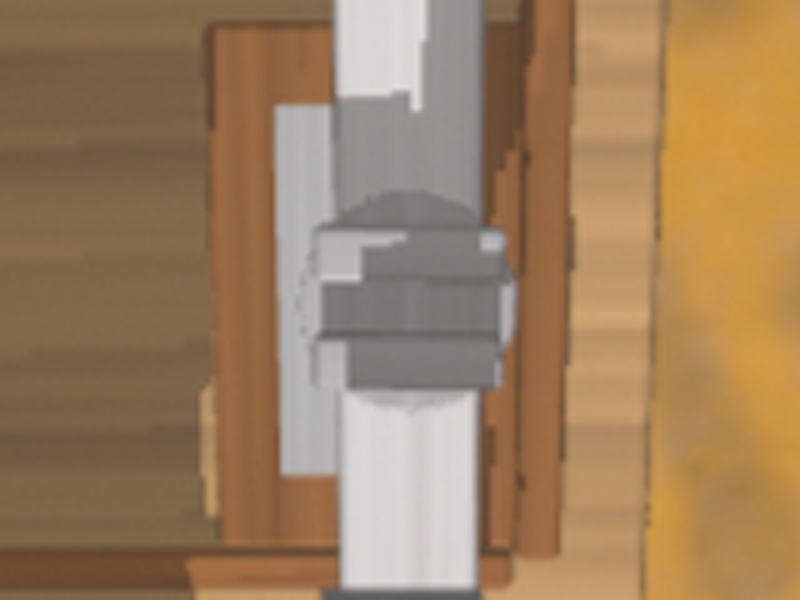

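The slot now lies along gauge y at 89.7° (screw ≈ 1.7, floor down about 5 mm), and the block is still home. Returning the driver to its rest.

```bash
python3 - <<'E'
from h import *
Q=down(np.radians(1.5)); bot.move_to(tcp([480,-150,285],Q),Q)
bot.move_to(tcp(onaxis(222),QD),QD); line(onaxis(160),QD,100); bot.dwell(.2); s0=bot.read_state()
hit=line(onaxis(133),QD,30,until_force=6); s=bot.read_state()
d=RR.inv().apply(s["ee_pos"]-K*rot(s["tool_rot"]).apply([0,0,1])-SEAT)
print(hit,d,s["ft_force"]-s0["ft_force"],s["clock"])
E
```

```text
True [ 2.68750660e-01 -7.52932570e-02  1.35436366e+02] [-6.43654839  0.34872772  9.69324717] 36.1167
```

```bash
python3 - <<'E'
from h import *
bot.move_gripper(55); bot.dwell(.2); line(onaxis(225),QD,100)
bot.move_to([455,-320,270],down(0)); bot.dwell(.2); c=look("end"); print(bot.read_state()["clock"])
P=cloud(c); m=np.zeros((400,640),bool);m[95:195,285:345]=1
d=RR.inv().apply(P[m&(P[...,2]>95)]-np.array([561,-313,32.])); hd=d[d[:,2]>95]
f=hd[(hd[:,2]>100)&(hd[:,2]<155)&(np.abs(hd[:,1])<9)]; print(np.polyfit(f[:,2],f[:,0],1),np.percentile(hd[:,2],99))
for lo in(120,140):
    k=hd[(hd[:,2]>lo)&(hd[:,2]<lo+15)]; print(lo,np.percentile(k[:,1],[1,99]))
a=load("drv")["image"][20:200,265:375]; b=c["image"][20:200,265:375]
cv2.imwrite("pics/cmp.png",cv2.resize(np.hstack([a,b]),None,fx=3,fy=3))
E
```

```text
38.6583
[9.15660275e-04 1.28403113e+01] 164.19204399815106
120 [-16.92879377  12.521787  ]
140 [-16.39579802  12.50311157]
```

View pics/cmp.png

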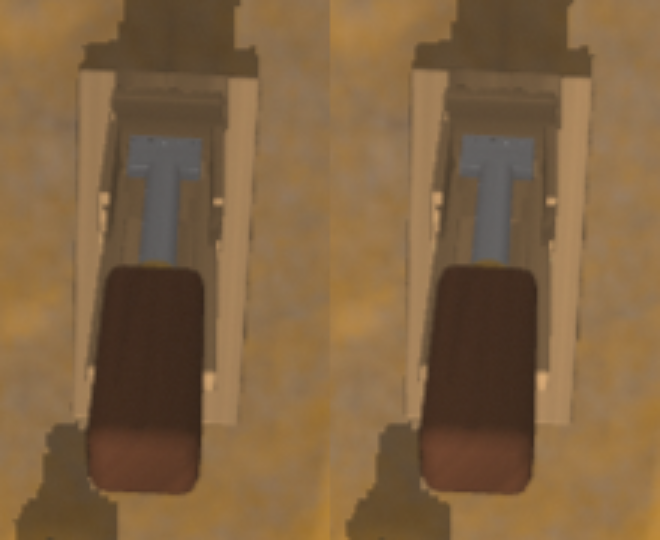

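The driver sits exactly as before (left: start, right: now), and the arm is clear. Handing in.

```bash
python3 -c "
from rig import bot
print(bot.finish_job())"
```

```text
the job is handed in; nothing more can be done
None
```

I handed the job in at about 39 s on the robot's clock: the block is flat and home against the fence, the screw reads about 1.7 rad by its slot angle (so the foot should be pressed in about 1.5 mm), and the driver is back in its rest as it was.

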